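# Set the lever valves of a filtration manifold

### The job

The three lever valves of the vacuum filtration manifold were left half open after rinsing so that they could drain. Make it ready to filter through the one place where the filter funnel stands: with a fingertip, push that place's lever fully open, in line with its pipe, and push the levers of the two empty places fully shut, square across their pipes. Nothing is to be picked up: don't force the levers, don't touch the funnel, and leave the things round the manifold where they are.

Things in the scene. Friction and masses are not known exactly. Their poses are not given: they have to be found in the camera images.
- manifold: fixed steel filtration manifold, 430 mm wide. Origin on the bench under the middle valve's pivot; x points back to the filter heads, y left, z up. Header tube along y at x -55 mm, 34 mm thick, top 55 mm high; gauge at its right end (y -212, 105 mm high). Three pipes 120 mm apart run back from it, each through a lever valve (body 62 mm high) to a filter head, a 58 mm wide cup, rim 98 mm high.
- valve_left (a joint): lever of the left valve (as seen from the robot), turning level: 0 = shut, across its pipe, pointing left along the manifold's +y; 1.571 = open, in line with its pipe, pointing along the manifold's -x towards the robot; hard stops at both. Grows anticlockwise seen from above. Stays where left; about 4 N at the grip turns it; over 60 N forces it.
- valve_left_pivot (a point): point on the turning axis of the left valve, at the mid-height of the grip (78.5 mm above the bench)
- valve_left_grip (a point): middle of the black sleeve on the left lever, 73 mm from the turning axis, 78.5 mm above the bench; the sleeve is 50 mm long, 16 mm wide and 11 mm high (73 to 84 mm above the bench); free space below the sleeve down to the header. The lever ends 98 mm from its axis.
- place_left (a point): centre of the cup floor of the filter head behind the left valve, 94 mm above the bench, 125 mm behind the valve's pivot
- valve_middle (a joint): lever of the middle valve (as seen from the robot), turning level: 0 = shut, across its pipe, pointing left along the manifold's +y; 1.571 = open, in line with its pipe, pointing along the manifold's -x towards the robot; hard stops at both. Grows anticlockwise seen from above. Stays where left; about 4 N at the grip turns it; over 60 N forces it.
- valve_middle_pivot (a point): point on the turning axis of the middle valve, at the mid-height of the grip (78.5 mm above the bench)
- valve_middle_grip (a point): middle of the black sleeve on the middle lever, 73 mm from the turning axis, 78.5 mm above the bench; the sleeve is 50 mm long, 16 mm wide and 11 mm high (73 to 84 mm above the bench); free space below the sleeve down to the header. The lever ends 98 mm from its axis.
- place_middle (a point): centre of the cup floor of the filter head behind the middle valve, 94 mm above the bench, 125 mm behind the valve's pivot
- valve_right (a joint): lever of the right valve (as seen from the robot), turning level: 0 = shut, across its pipe, pointing left along the manifold's +y; 1.571 = open, in line with its pipe, pointing along the manifold's -x towards the robot; hard stops at both. Grows anticlockwise seen from above. Stays where left; about 4 N at the grip turns it; over 60 N forces it.
- valve_right_pivot (a point): point on the turning axis of the right valve, at the mid-height of the grip (78.5 mm above the bench)
- valve_right_grip (a point): middle of the black sleeve on the right lever, 73 mm from the turning axis, 78.5 mm above the bench; the sleeve is 50 mm long, 16 mm wide and 11 mm high (73 to 84 mm above the bench); free space below the sleeve down to the header. The lever ends 98 mm from its axis.
- place_right (a point): centre of the cup floor of the filter head behind the right valve, 94 mm above the bench, 125 mm behind the valve's pivot
- filter_funnel: loose stainless-steel filter funnel, an open cup 66 mm wide (69 mm at the rim) and 80 mm high, standing in one of the three filter heads; origin at the centre of its underside, z up, rim 174 mm above the bench. Not to be touched.
- beaker: glass beaker, 74 mm wide, 99 mm high, to the right of the manifold; origin at the centre of its underside
- petri_dish: glass dish with lid, 64 mm wide, 18 mm high, in front of the manifold; origin at the centre of its underside
- forceps: steel forceps, 125 mm long, 9 mm high, lying in front of the manifold; origin under their middle
- wash_bottle: white squeeze bottle with spout, 62x88 mm, 200 mm high, behind the manifold's left end; origin at the centre of its underside

How it is judged (in metres and radians):
At the end, for the whole second after the job is handed in: The valve of the place where the funnel stands is open to within 0.09 rad (5 degrees) of its stop, the other two are shut to within 0.09 rad of theirs, and the funnel still stands upright where it stood (within 8 mm) (((horizontal distance between filter_funnel and place_left below 0.02 m and value of joint valve_left above 1.48 rad and value of joint each of valve_middle, valve_right below 0.09 rad) or (horizontal distance between filter_funnel and place_middle below 0.02 m and value of joint each of valve_left, valve_right below 0.09 rad and value of joint valve_middle above 1.48 rad) or (horizontal distance between filter_funnel and place_right below 0.02 m and value of joint each of valve_left, valve_middle below 0.09 rad and value of joint valve_right above 1.48 rad)) and distance of filter_funnel from where it was at the start of the episode below 0.008 m and angle between filter_funnel's own z axis and vertical below 0.1 rad); the robot touches nothing.
It fails at once if the filter funnel was touched, lifted or shifted (contact force between any of the fingers, the arm and filter_funnel above 1 N or distance of filter_funnel from where it was at the start of the episode above 0.01 m).
It fails at once if a valve was forced (more than 60 N on the manifold) (contact force between any of the fingers, the arm and manifold above 60 N).
It fails at once if the beaker, dish, forceps or wash bottle was lifted, shifted or knocked (distance of any of beaker, petri_dish, forceps, wash_bottle from where it was at the start of the episode above 0.015 m).
It also fails if it takes over 58 s, if anything falls off the work surface, if the arm or the gripper's body presses on something with over 40 N, if the wrist force passes 120 N, or if a joint passes its speed limit or range.

### The arm

A 7-joint arm with a two-finger parallel gripper is mounted at the origin on a cart in front of the work surface, level with it; the furniture and walls round the work are solid. World frame = base frame: x ahead of the robot, y to its left, z up, the work surface at z = 0. Lengths are in mm, angles in rad, forces in N, time in s.
With the tool pointing down it reaches from about 425 to 875 mm from the base axis. Payload 4.7 kg.
Tool frame: the origin (TCP) lies between the finger pads; the fingertips stand 19 mm ahead of it and the grasp point (between the pads) is the TCP (arm.tip_reach is the distance from the TCP to the fingertips, in mm); z points along the fingers, y is the line along which they close (so a half turn about z gives the same grasp; the last joint's range is limited). The gripper opens to 85 mm and grips with 20 to 120 N. Pads are 22 mm wide; open, the fingers measure 114 mm over their backs; the gripper's body (76 mm by 85 mm) begins 54 mm behind the grasp point. The pads swing forward as they close: fully open they stand 13 mm farther back than shut.
Start: joints at [-1.244, 0.321, -0.07, 1.45, 0.023, 1.371, -0.057], TCP at [200.046, 618.469, 250.349] pointing down, gripper open.
Joint ranges: [-2.86, 2.86], [-0.3, 2.09], [-1.38, 1.24], [0.06, 2.45], [-1.56, 4.7], [0.09, 2.05], [-2.69, 2.69]. Speed limits (rad/s): [2.57, 2.57, 3.14, 3.14, 3.14, 3.14, 3.14].

### API

Orientations are given as a 3x3 rotation matrix whose columns are the frame's x, y, z axes.
In Python, from bench import arm, vision, ticket gives the robot as it stands.
- The arm moves only by the tool jog_arm, never from a script. Its arguments are lists of equal length, an entry for each row: "gripper": the opening, from 0 (shut) to 1 (fully open); "delta_pos": the shift along the tool's x, y, z in m, a list of three; "turn": the turn about the tool's z in degrees. A call has exactly 8 rows; each row shifts and turns the commanded pose from where the row before left it, along the tool's axes as they then stand; what a row does not reach is not made up. A row lasts 1/12 s, in which the tool goes at most 41.7 mm and 7.16 degrees, less where a joint would pass 70% of its speed; a pose out of reach is approached as far as the arm can. A call is refused whole if a number of a shift passes 0.0417 or a number of a turn 7.16, either way. A call with a gripper value outside its range is refused whole. The fingers move at their own pace and stop on an object; "grip_force" is the grip in N (left out, the last holds). Time passes only in rows, so rows that do not move let the fingers close, or fill a call up. It gives the time, the measured TCP pose, the force, the opening and the grip force at its end, in the units of the state.
- arm.sense(): the state, without advancing time (a new reading comes with each control period).
- vision.grab_frame(name): name is "scene" or "top" or "wrist"; returns a dict with "pixels" (400x640x3 uint8, blue, green, red), "fx", "fy", "cx", "cy" (pixels), "R" (3x3) and "t" (3): a world point X has camera coordinates R X + t. Camera axes: x right, y down, z forward; pixel columns grow to the right and rows downward; lengths in mm; the calibration is good to about 2 mm. The wrist camera is an equidistant fisheye: a pixel r from the principal point sees the ray r / f radians off the axis. A picture is of the moment at which its call begins. There is no depth.
- ticket.finish_job(): hands the job in; it is judged then, once.
The state is a dict: "time": time; "q": joint angles; "joint_vel": joint speeds; "tau": joint torques, N m; "position": TCP position; "tool_rot": TCP orientation; "force": force on the tool from outside, world axes, zero at the start; "ft_torque": the same for the moment, N m; "finger_gap": opening from 0.0 (shut) to 1.0 (fully open); "grasp_force": force on a finger pad.
Only numpy, scipy, OpenCV 4.12 (cv2) and the standard library are available. Lean on these libraries where they do the work, as an engineer would, in place of code of your own. Each camera call takes 0.05 s, during which the arm holds its last target. There are 200 camera calls.

## Working session

There is one attempt and no reset: what is moved stays moved. The work goes in short steps, Python scripts to look and compute and a tool call to move; the robot and the scene stay as the last step left them, time stands still between calls to the robot, and variables do not carry over. Pictures are saved under pics/ and viewed, at most 10 in all, crops included, and the job is handed in when it is done.

Besides the shell and the picture viewer there is one more tool, called by a JSON object that holds its "api" and its "payload". jog_arm: Moves the arm, as the interface text tells. Its arguments: {"type":"object","properties":{"gripper":{"type":"array"},"delta_pos":{"type":"array"},"turn":{"type":"array"},"grip_force":{"type":"number"}},"required":["gripper","delta_pos","turn"]}

```bash
mkdir -p pics; python3 - <<'E'
from bench import arm, vision
import cv2,json,numpy as np
for n in ("scene","top"):
    f=vision.grab_frame(n); cv2.imwrite(f"pics/{n}0.png",f["pixels"])
    np.savez(f"{n}.npz",**f)
    print(n,f["fx"],f["fy"],f["cx"],f["cy"],np.round(f["R"],4).tolist(),np.round(f["t"],1))
s=arm.sense();print(s["time"],s["position"],np.round(s["tool_rot"],3).tolist(),arm.tip_reach)
E
```

```text
scene 459.5291526775315 459.5291526775315 333.38921407414443 206.18452741537183 [[-0.5169, -0.8557, -0.0236], [-0.3945, 0.2625, -0.8806], [0.7597, -0.4459, -0.4733]] [229.5 298.8 871. ]
top 416.14860956247196 416.14860956247196 321.53867693814243 195.6276282299063 [[0.0142, -0.9998, -0.0145], [-0.9878, -0.0118, -0.1555], [0.1553, 0.0166, -0.9877]] [ -74.4  555.6 1292.7]
0.1 [199.94470359 618.03890637 249.3384866 ] [[-0.951, 0.308, -0.0], [0.308, 0.951, -0.002], [-0.0, -0.002, -1.0]] 19.0
```

View pics/scene0.png

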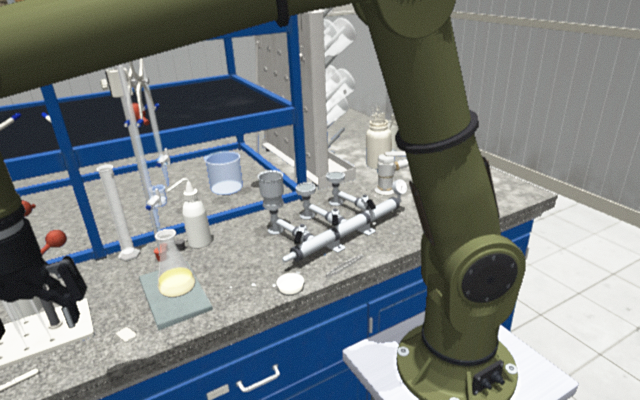

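View pics/top0.png

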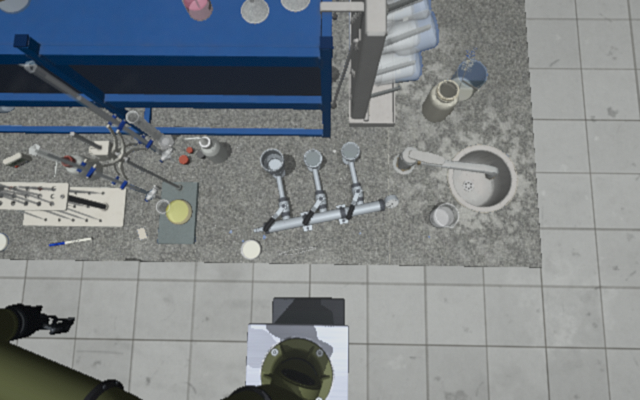

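The funnel stands at the left head: about (272,158) in the top view and (270,187) in the scene view. The middle and right heads are empty, so I'll enlarge the manifold.

```bash
python3 - <<'E'
import cv2
a=cv2.imread("pics/top0.png")[135:270,240:400]
cv2.imwrite("pics/topc.png",cv2.resize(a,None,fx=4.4,fy=4.4,interpolation=cv2.INTER_CUBIC))
a=cv2.imread("pics/scene0.png")[160:300,255:415]
cv2.imwrite("pics/scenec.png",cv2.resize(a,None,fx=4.2,fy=4.2,interpolation=cv2.INTER_CUBIC))
E
```

```text
(no output)
```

View pics/topc.png

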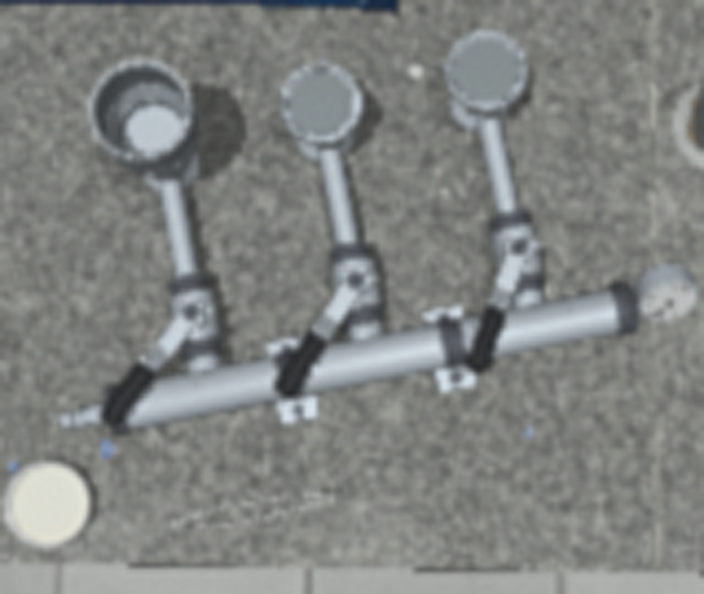

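View pics/scenec.png

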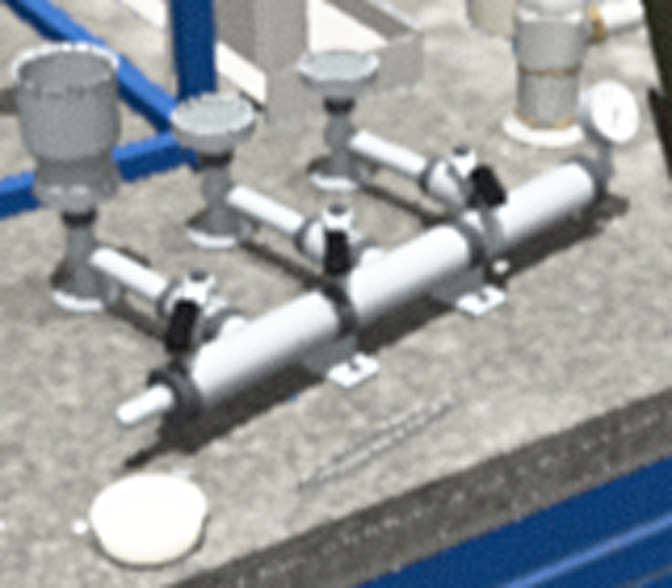

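The funnel is in the left cup (crop 143,112), and the levers point down-left, half open. In the top crop the pivots are near (192,313), (354,281) and (518,246). The grips are near (130,397), (300,364) and (485,339), and the empty cups near (323,105) and (487,71). I'll turn these into positions.

```bash
cat > h.py <<'E'
import numpy as np, cv2
def ray(f,u,v,z):
    K=np.array([[f["fx"],0,f["cx"]],[0,f["fy"],f["cy"]],[0,0,1]])
    d=f["R"].T@np.linalg.solve(K,[u,v,1]); c=-f["R"].T@f["t"]
    return c+d*(z-c[2])/d[2]
top=dict(np.load("top.npz")); scene=dict(np.load("scene.npz"))
ct=lambda x,y:((x+.5)/4.4-.5+240,(y+.5)/4.4-.5+135)
cs=lambda x,y:((x+.5)/4.2-.5+255,(y+.5)/4.2-.5+160)
E
python3 - <<'E'
from h import *
P={k:ray(top,*ct(*v[:2]),v[2])[:2] for k,v in dict(pl=(192,313,86),pm=(354,281,86),pr=(518,246,86),gl=(130,397,84),gm=(300,364,84),gr=(485,339,84),cm=(323,104,97),cr=(487,71,97),fl=(142,110,174),dish=(48,504,18),gauge=(668,292,100),hl=(115,412,38),f1=(180,525,5),f2=(333,493,5),b=(444-240,0,0)).items()}
for k,v in P.items(): print(k,v.round(1))
for a,b in (("pl","pm"),("pm","pr"),("pm","cm"),("pr","cr"),("pl","fl"),("pl","gl"),("pm","gm"),("pr","gr")):
    d=P[b]-P[a]; print(a,b,np.hypot(*d).round(1),np.degrees(np.arctan2(d[1],d[0])).round(1))
Q={k:ray(scene,*cs(*v[:2]),v[2])[:2] for k,v in dict(pl=(200,278,88),pm=(338,213,88),pr=(462,155,88),gl=(183,326,79),gm=(337,248,79),gr=(489,187,79),cm=(213,112,98),cr=(339,65,98)).items()}
for k,v in Q.items(): print("S",k,v.round(1))
E
```

```text
pl [516.6  50.2]
pm [540.8 -63.5]
pr [ 567.2 -178.9]
gl [457.1  92.2]
gm [481.8 -26.4]
gr [ 501. -156.]
cm [665.9 -39.8]
cr [ 691.2 -156. ]
fl [641.2  77.9]
dish [383.7 159. ]
gauge [ 533.6 -282. ]
hl [449.9 109.3]
f1 [370.   63.4]
f2 [394.9 -48.7]
b [771.6  57.3]
pl pm 116.2 -78.0
pm pr 118.4 -77.1
pm cm 127.3 10.7
pr cr 126.1 10.5
pl fl 127.6 12.5
pl gl 72.9 144.8
pm gm 69.7 147.9
pr gr 70.0 160.9
S pl [480.3  67.9]
S pm [503.7 -43.8]
S pr [ 526.8 -155.6]
S gl [450.5  95.4]
S gm [479.2 -28. ]
S gr [ 493.  -154.1]
S cm [661.  -37.9]
S cr [ 679.3 -151.8]
```

```bash
python3 - <<'E'
from h import *
from scipy.optimize import least_squares
M=[(0,120),(0,0),(0,-120),(125,0),(125,-120),(125,120)]
W=[(516.6,50.2),(540.8,-63.5),(567.2,-178.9),(665.9,-39.8),(691.2,-156),(641.2,77.9)]
M,W=np.array(M),np.array(W)
R=lambda a:np.array([[np.cos(a),-np.sin(a)],[np.sin(a),np.cos(a)]])
s=least_squares(lambda p:(M@R(p[2]).T+p[:2]-W).ravel(),[540,-63,.2])
print(s.x,np.degrees(s.x[2]),s.fun.reshape(-1,2).round(1).tolist())
# project manifold into scene as check
X=lambda x,y,z:np.r_[R(s.x[2])@[x,y]+s.x[:2],z]
for n,f,c,o,k in(("top",top,ct,(240,135),4.4),("scene",scene,cs,(255,160),4.2)):
    for p in [(0,120,86),(0,0,86),(0,-120,86),(125,0,98),(125,-120,98),(-55,150,38),(-55,-212,90)]:
        c=f["R"]@X(*p)+f["t"]; u=f["fx"]*c[0]/c[2]+f["cx"];v=f["fy"]*c[1]/c[2]+f["cy"]
        print(n,p,round((u-o[0]+.5)*k-.5),round((v-o[1]+.5)*k-.5))
E
```

```text
[ 5.42673252e+02 -6.46345065e+01  2.08731164e-01] 11.959414736694862 [[1.2, 2.6], [1.9, -1.1], [0.3, -3.1], [-0.9, 1.1], [-1.4, -0.1], [-1.1, 0.8]]
top (0, 120, 86) 188 311
top (0, 0, 86) 356 278
top (0, -120, 86) 522 246
top (125, 0, 98) 321 105
top (125, -120, 98) 487 73
top (-55, 150, 38) 168 402
top (-55, -212, 90) 668 295
scene (0, 120, 86) 194 248
scene (0, 0, 86) 334 184
scene (0, -120, 86) 460 126
scene (125, 0, 98) 211 110
scene (125, -120, 98) 337 59
scene (-55, 150, 38) 218 366
scene (-55, -212, 90) 607 103
```

{"api": "jog_arm", "payload": {"gripper": [0,0,0,0,0,0,0,0], "delta_pos": [[0,0,0],[0,0,0],[0,0,0],[0,0,0],[0,0,0],[0,0,0],[0,0,0],[0,0,0]], "turn": [-3.7,-3.7,-3.7,-3.7,-3.7,-3.7,-3.7,-3.7]}}

```text
time: 0.77
position: [200.0, 618.2, 249.7]
tool_rot: [[-0.979, -0.206, -0.0], [-0.206, 0.979, -0.001], [0.001, -0.001, -1.0]]
force: [0.0, -0.5, -0.4]
finger_gap: -0.004
grasp_force: 0.0
```

Cups and gauge reproject within a few pixels in both views. The fit gives the manifold origin at (542,-64) with a yaw of 12°. The tool axes are now aligned with the manifold (tool x = −manifold x, tool y = manifold y). Next I travel to the left of the left lever.

{"api": "jog_arm", "payload": {"gripper": [0,0,0,0,0,0,0,0], "delta_pos": [[-0.0084,-0.0315,0],[-0.0084,-0.0315,0],[-0.0084,-0.0315,0],[-0.0084,-0.0315,0],[-0.0084,-0.0315,0],[-0.0084,-0.0315,0],[-0.0084,-0.0315,0],[-0.0084,-0.0315,0]], "turn": [0,0,0,0,0,0,0,0]}}

```text
time: 1.43
position: [317.2, 383.5, 249.9]
tool_rot: [[-0.979, -0.202, -0.0], [-0.202, 0.979, -0.0], [0.0, -0.0, -1.0]]
force: [0.2, 0.2, 0.7]
finger_gap: -0.0
grasp_force: 0.0
```

{"api": "jog_arm", "payload": {"gripper": [0,0,0,0,0,0,0,0], "delta_pos": [[-0.0084,-0.0315,0],[-0.0084,-0.0315,0],[-0.0084,-0.0315,0],[-0.0084,-0.0315,0],[-0.0084,-0.0315,0],[-0.0084,-0.0315,0],[-0.0084,-0.0315,0],[0,0,0]], "turn": [0,0,0,0,0,0,0,0]}}

```text
time: 2.1
position: [421.8, 174.4, 250.3]
tool_rot: [[-0.981, -0.193, 0.001], [-0.193, 0.981, -0.002], [-0.001, -0.002, -1.0]]
force: [0.1, 0.2, 0.5]
finger_gap: 0.001
grasp_force: 0.0
```

{"api": "jog_arm", "payload": {"gripper": [0,0,0,0,0,0,0,0], "delta_pos": [[-0.008,-0.02,0],[0,0,0.025],[0,0,0.025],[0,0,0.025],[0,0,0.025],[0,0,0.02],[0,0,0],[0,0,0]], "turn": [-0.8,0,0,0,0,0,0,0]}}

```text
time: 2.77
position: [430.1, 163.0, 129.6]
tool_rot: [[-0.976, -0.216, -0.002], [-0.216, 0.976, -0.001], [0.003, -0.001, -1.0]]
force: [-0.3, -0.6, -0.1]
finger_gap: -0.003
grasp_force: 0.0
```

```bash
python3 - <<'E'
from bench import arm, vision
import cv2,numpy as np
a=vision.grab_frame("wrist")["pixels"]; b=vision.grab_frame("scene")["pixels"][150:310,250:420]
b=cv2.resize(b,(int(170*2.5),400),interpolation=cv2.INTER_CUBIC)
o=np.hstack([a,b]); cv2.imwrite("pics/w1.png",cv2.resize(o,None,fx=800/o.shape[1],fy=800/o.shape[1]))
print(arm.sense()["position"])
E
```

```text
[431.77309586 163.76233775 131.62316549]
```

View pics/w1.png

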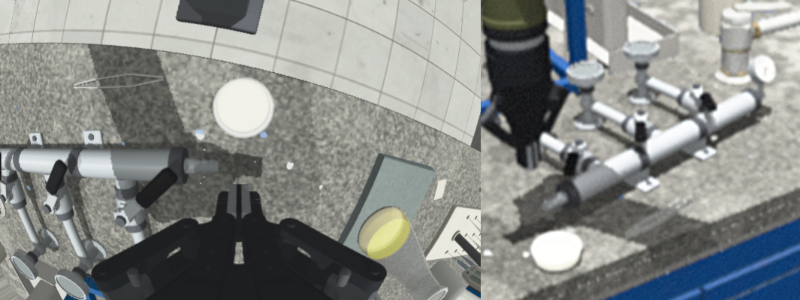

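The wrist view shows the closed fingers just left of the left lever, with clear space around them, and the funnel away at lower left. Next I descend and approach.

{"api": "jog_arm", "payload": {"gripper": [0,0,0,0,0,0,0,0], "delta_pos": [[0,0,0.015],[0,0,0.015],[0,0,0.015],[0,-0.01,0],[0,-0.01,0],[0,-0.01,0],[0,-0.01,0],[0,0,0]], "turn": [0,0,0,0,0,0,0,0]}}

```text
time: 3.53
position: [439.2, 123.8, 86.4]
tool_rot: [[-0.977, -0.213, -0.002], [-0.213, 0.977, 0.003], [0.001, 0.003, -1.0]]
force: [-2.8, 3.4, 1.1]
finger_gap: 0.005
grasp_force: 1.6
```

{"api": "jog_arm", "payload": {"gripper": [0,0,0,0,0,0,0,0], "delta_pos": [[0,-0.006,0],[0,-0.006,0],[0,-0.006,0],[0,-0.006,0],[0,-0.006,0],[0,-0.006,0],[0,-0.006,0],[0,0,0]], "turn": [0,0,0,0,0,0,0,0]}}

```text
time: 4.2
position: [449.0, 81.6, 85.5]
tool_rot: [[-0.977, -0.214, 0.0], [-0.214, 0.977, -0.0], [-0.0, -0.0, -1.0]]
force: [-1.5, 1.0, 0.2]
finger_gap: -0.002
grasp_force: 0.7
```

{"api": "jog_arm", "payload": {"gripper": [0,0,0,0,0,0,0,0], "delta_pos": [[0,-0.003,0],[0,-0.003,0],[0,-0.003,0],[0,-0.003,0],[0,-0.002,0],[0,0,0],[0,0,0],[0,0,0]], "turn": [0,0,0,0,0,0,0,0]}}

```text
time: 4.87
position: [452.1, 69.0, 85.4]
tool_rot: [[-0.976, -0.216, 0.001], [-0.216, 0.976, -0.001], [-0.001, -0.001, -1.0]]
force: [-0.2, 1.0, -0.8]
finger_gap: -0.0
grasp_force: 0.7
```

{"api": "jog_arm", "payload": {"gripper": [0,0,0,0,0,0,0,0], "delta_pos": [[0,-0.001,0],[0,-0.001,0],[0,-0.001,0],[0,0,0],[0,0,0],[0,0,0],[0,0,0],[0,0,0]], "turn": [0,0,0,0,0,0,0,0]}}

```text
time: 5.53
position: [452.2, 66.7, 85.3]
tool_rot: [[-0.976, -0.216, -0.0], [-0.216, 0.976, 0.0], [0.0, 0.0, -1.0]]
force: [-3.4, 2.8, 1.6]
finger_gap: -0.002
grasp_force: 1.8
```

{"api": "jog_arm", "payload": {"gripper": [0,0,0,0,0,0,0,0], "delta_pos": [[0,-0.001,0],[0,-0.001,0],[0,-0.001,0],[0,0,0],[0,0,0],[0,0,0],[0,0,0],[0,0,0]], "turn": [0,0,0,0,0,0,0,0]}}

```text
time: 6.2
position: [453.2, 63.5, 85.3]
tool_rot: [[-0.976, -0.216, 0.0], [-0.216, 0.976, -0.0], [-0.0, -0.0, -1.0]]
force: [-2.4, 2.3, -0.9]
finger_gap: 0.005
grasp_force: 1.4
```

{"api": "jog_arm", "payload": {"gripper": [0,0,0,0,0,0,0,0], "delta_pos": [[0,-0.001,0],[0,-0.001,0],[0,0,0],[0,0,0],[0,0,0],[0,0,0],[0,0,0],[0,0,0]], "turn": [0,0,0,0,0,0,0,0]}}

```text
time: 6.87
position: [453.4, 61.7, 85.3]
tool_rot: [[-0.976, -0.216, 0.0], [-0.216, 0.976, -0.0], [-0.0, -0.0, -1.0]]
force: [-2.4, 2.9, -0.7]
finger_gap: -0.0
grasp_force: 1.7
```

{"api": "jog_arm", "payload": {"gripper": [0,0,0,0,0,0,0,0], "delta_pos": [[0,-0.001,0],[0,-0.001,0],[0,0,0],[0,0,0],[0,0,0],[0,0,0],[0,0,0],[0,0,0]], "turn": [0,0,0,0,0,0,0,0]}}

```text
time: 7.53
position: [453.9, 59.8, 85.3]
tool_rot: [[-0.976, -0.216, 0.0], [-0.216, 0.976, -0.0], [-0.0, -0.0, -1.0]]
force: [-2.9, 2.7, 0.2]
finger_gap: 0.001
grasp_force: 1.7
```

{"api": "jog_arm", "payload": {"gripper": [0,0,0,0,0,0,0,0], "delta_pos": [[0,-0.001,0],[0,-0.001,0],[0,0,0],[0,0,0],[0,0,0],[0,0,0],[0,0,0],[0,0,0]], "turn": [0,0,0,0,0,0,0,0]}}

```text
time: 8.2
position: [454.0, 58.5, 85.3]
tool_rot: [[-0.976, -0.216, -0.001], [-0.216, 0.976, 0.001], [0.0, 0.001, -1.0]]
force: [-5.0, 4.3, 0.2]
finger_gap: 0.0
grasp_force: 2.7
```

{"api": "jog_arm", "payload": {"gripper": [0,0,0,0,0,0,0,0], "delta_pos": [[0,-0.001,0],[0,-0.001,0],[0,0,0],[0,0,0],[0,0,0],[0,0,0],[0,0,0],[0,0,0]], "turn": [0,0,0,0,0,0,0,0]}}

```text
time: 8.87
position: [454.0, 58.3, 85.3]
tool_rot: [[-0.976, -0.217, -0.001], [-0.217, 0.976, 0.003], [0.001, 0.003, -1.0]]
force: [-4.4, 8.7, 0.6]
finger_gap: -0.003
grasp_force: 4.8
```

```bash
python3 - <<'E'
from bench import arm, vision
import cv2,numpy as np
a=vision.grab_frame("wrist")["pixels"]; b=vision.grab_frame("scene")["pixels"][150:310,250:420]
a=cv2.resize(a[150:400,60:400],None,fx=1.6,fy=1.6,interpolation=cv2.INTER_CUBIC)
b=cv2.resize(b,(int(170*2.5),400),interpolation=cv2.INTER_CUBIC)
o=np.hstack([a,b]); cv2.imwrite("pics/w2.png",cv2.resize(o,None,fx=800/o.shape[1],fy=800/o.shape[1]))
E
```

```text
(no output)
```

View pics/w2.png

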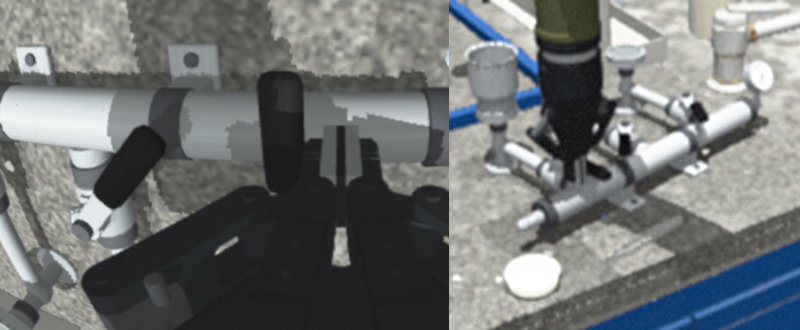

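The left lever now stands square to the header, in line with its pipe. The finger has stopped advancing while the force climbs, so this is the stop. I'll add a small press to confirm, then back off and rise.

{"api": "jog_arm", "payload": {"gripper": [0,0,0,0,0,0,0,0], "delta_pos": [[0,-0.001,0],[0,-0.001,0],[0,-0.001,0],[0,0,0],[0,0,0],[0,0,0],[0,0,0],[0,0,0]], "turn": [0,0,0,0,0,0,0,0]}}

```text
time: 9.63
position: [454.0, 58.0, 85.4]
tool_rot: [[-0.976, -0.219, -0.002], [-0.219, 0.976, 0.006], [0.001, 0.007, -1.0]]
force: [-6.5, 14.1, 1.6]
finger_gap: -0.0
grasp_force: 8.0
```

{"api": "jog_arm", "payload": {"gripper": [0,0,0,0,0,0,0,0], "delta_pos": [[0,0.01,0],[0,0.01,0],[0,0,-0.02],[0,0,-0.02],[0,0,-0.02],[0,0,-0.01],[0,0,0],[0,0,0]], "turn": [0,0,0,0,0,0,0,0]}}

```text
time: 10.3
position: [451.7, 72.2, 155.5]
tool_rot: [[-0.976, -0.216, 0.002], [-0.216, 0.976, 0.0], [-0.002, -0.0, -1.0]]
force: [-0.1, 0.6, -1.0]
finger_gap: 0.001
grasp_force: 0.0
```

{"api": "jog_arm", "payload": {"gripper": [0,0,0,0,0,0,0,0], "delta_pos": [[0.0055,-0.0266,0],[0.0055,-0.0266,0],[0.0055,-0.0266,0],[0.0055,-0.0266,0],[0.0055,-0.0266,0],[0,0,0.02],[0,0,0],[0,0,0]], "turn": [0,0,0,0,0,0,0,0]}}

```text
time: 10.97
position: [451.3, -63.2, 133.5]
tool_rot: [[-0.976, -0.216, -0.004], [-0.216, 0.976, -0.001], [0.004, 0.0, -1.0]]
force: [-0.0, 1.0, 0.1]
finger_gap: 0.002
grasp_force: 0.0
```

```bash
python3 - <<'E'
from bench import arm, vision
import cv2,numpy as np
a=vision.grab_frame("wrist")["pixels"]
cv2.imwrite("pics/w3.png",a); print(arm.sense()["position"])
E
```

```text
[452.17856957 -62.72202787 134.43310197]
```

View pics/w3.png

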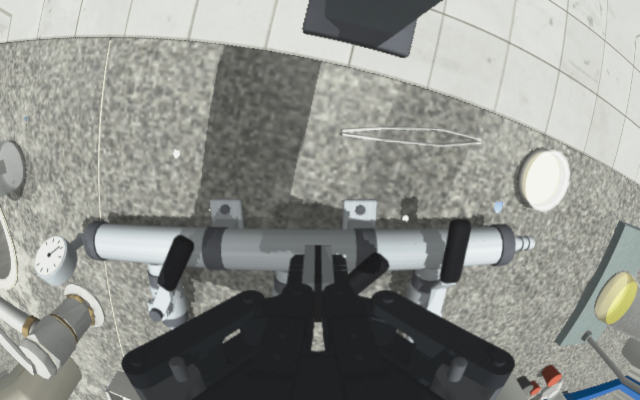

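The left lever is in line with its pipe at (457,250). The fingers (318,255) are to the right of the middle lever (370,268). I descend, then push along its arc.

{"api": "jog_arm", "payload": {"gripper": [0,0,0,0,0,0,0,0], "delta_pos": [[0,0,0.016],[0,0,0.016],[0,0,0.016],[-0.007,0.001,0],[-0.007,0.001,0],[-0.007,0.001,0],[-0.006,0.002,0],[0,0,0]], "turn": [0,0,0,0,0,0,0,0]}}

```text
time: 11.68
position: [480.0, -51.9, 88.3]
tool_rot: [[-0.976, -0.218, 0.002], [-0.218, 0.976, -0.001], [-0.001, -0.001, -1.0]]
force: [-0.8, 0.7, 0.9]
finger_gap: -0.002
grasp_force: 0.0
```

{"api": "jog_arm", "payload": {"gripper": [0,0,0,0,0,0,0,0], "delta_pos": [[-0.0045,0.006,0],[-0.0045,0.006,0],[-0.0045,0.006,0],[-0.005,0.005,0],[-0.005,0.004,0],[-0.005,0.003,0],[0,0,0],[0,0,0]], "turn": [0,0,0,0,0,0,0,0]}}

```text
time: 12.35
position: [500.0, -15.6, 87.2]
tool_rot: [[-0.976, -0.217, 0.0], [-0.217, 0.976, 0.001], [-0.001, 0.001, -1.0]]
force: [-0.2, -0.1, 0.1]
finger_gap: 0.003
grasp_force: 0.2
```

{"api": "jog_arm", "payload": {"gripper": [0,0,0,0,0,0,0,0], "delta_pos": [[-0.002,0.001,0],[-0.002,0.001,0],[-0.002,0,0],[-0.001,0,0],[0,0,0],[0,0,0],[0,0,0],[0,0,0]], "turn": [0,0,0,0,0,0,0,0]}}

```text
time: 13.02
position: [505.9, -13.4, 87.3]
tool_rot: [[-0.976, -0.216, -0.0], [-0.216, 0.976, 0.0], [0.0, 0.0, -1.0]]
force: [-3.4, 2.1, 0.3]
finger_gap: 0.001
grasp_force: 1.5
```

{"api": "jog_arm", "payload": {"gripper": [0,0,0,0,0,0,0,0], "delta_pos": [[-0.001,0,0],[-0.001,0,0],[-0.001,0,0],[0,0,0],[0,0,0],[0,0,0],[0,0,0],[0,0,0]], "turn": [0,0,0,0,0,0,0,0]}}

```text
time: 13.68
position: [509.0, -13.1, 87.3]
tool_rot: [[-0.976, -0.216, 0.0], [-0.216, 0.976, -0.0], [-0.0, -0.0, -1.0]]
force: [-3.7, 1.6, -0.8]
finger_gap: -0.004
grasp_force: 1.6
```

{"api": "jog_arm", "payload": {"gripper": [0,0,0,0,0,0,0,0], "delta_pos": [[-0.001,0,0],[-0.001,0,0],[-0.001,0,0],[0,0,0],[0,0,0],[0,0,0],[0,0,0],[0,0,0]], "turn": [0,0,0,0,0,0,0,0]}}

```text
time: 14.35
position: [511.9, -12.3, 87.3]
tool_rot: [[-0.976, -0.216, 0.0], [-0.216, 0.976, 0.0], [-0.0, 0.0, -1.0]]
force: [-3.6, 0.7, -0.1]
finger_gap: 0.001
grasp_force: 1.7
```

{"api": "jog_arm", "payload": {"gripper": [0,0,0,0,0,0,0,0], "delta_pos": [[-0.001,0,0],[-0.001,0,0],[0,0,0],[0,0,0],[0,0,0],[0,0,0],[0,0,0],[0,0,0]], "turn": [0,0,0,0,0,0,0,0]}}

```text
time: 15.02
position: [513.5, -11.9, 87.3]
tool_rot: [[-0.976, -0.216, -0.001], [-0.216, 0.976, 0.0], [0.001, 0.0, -1.0]]
force: [-5.9, 1.3, 0.2]
finger_gap: -0.003
grasp_force: 2.3
```

{"api": "jog_arm", "payload": {"gripper": [0,0,0,0,0,0,0,0], "delta_pos": [[-0.001,0,0],[-0.001,0,0],[0,0,0],[0,0,0],[0,0,0],[0,0,0],[0,0,0],[0,0,0]], "turn": [0,0,0,0,0,0,0,0]}}

```text
time: 15.68
position: [513.6, -11.9, 87.2]
tool_rot: [[-0.976, -0.216, -0.005], [-0.216, 0.976, 0.0], [0.005, 0.001, -1.0]]
force: [-9.9, 1.3, 6.6]
finger_gap: 0.008
grasp_force: 5.0
```

{"api": "jog_arm", "payload": {"gripper": [0,0,0,0,0,0,0,0], "delta_pos": [[-0.001,0,0],[-0.001,0,0],[0,0,0],[0,0,0],[0,0,0],[0,0,0],[0,0,0],[0,0,0]], "turn": [0,0,0,0,0,0,0,0]}}

```text
time: 16.35
position: [513.8, -11.9, 87.0]
tool_rot: [[-0.976, -0.215, -0.009], [-0.215, 0.977, -0.0], [0.009, 0.002, -1.0]]
force: [-14.8, -0.4, 10.0]
finger_gap: 0.002
grasp_force: 7.5
```

The middle lever is on its stop: the position is fixed while the force rises. I'll back off, rise and go to the right lever.

{"api": "jog_arm", "payload": {"gripper": [0,0,0,0,0,0,0,0], "delta_pos": [[0.01,0,0],[0.014,0,0],[0,0,-0.02],[0,0,-0.02],[0,0,-0.02],[0,0,0],[0.01,-0.03,0],[0.01,-0.03,0]], "turn": [0,0,0,0,0,0,0,0]}}

```text
time: 17.02
position: [489.7, -78.9, 148.3]
tool_rot: [[-0.975, -0.22, 0.005], [-0.22, 0.975, -0.0], [-0.005, -0.002, -1.0]]
force: [-0.5, -0.5, -0.1]
finger_gap: -0.002
grasp_force: 0.0
```

{"api": "jog_arm", "payload": {"gripper": [0,0,0,0,0,0,0,0], "delta_pos": [[0.01,-0.03,0],[0.01,-0.03,0],[0.002,-0.035,0],[0,-0.033,0],[0,0,0],[0,0,0],[0,0,0],[0,0,0]], "turn": [0,0,0,0,0,0,0,0]}}

```text
time: 17.68
position: [494.3, -207.8, 147.2]
tool_rot: [[-0.976, -0.218, 0.001], [-0.218, 0.976, 0.0], [-0.001, 0.0, -1.0]]
force: [-0.6, 0.8, -0.6]
finger_gap: 0.002
grasp_force: 0.0
```

```bash
python3 - <<'E'
from bench import arm, vision
import cv2,numpy as np
a=vision.grab_frame("wrist")["pixels"]
cv2.imwrite("pics/w4.png",a); p=arm.sense()["position"];print(p)
c,s=.9783,.2072;d=p[:2]-[542.7,-64.6];print(c*d[0]+s*d[1],-s*d[0]+c*d[1])
E
```

```text
[ 494.29643384 -207.60019258  147.20958512]
-76.9828486743527 -129.86786949377355
```

View pics/w4.png

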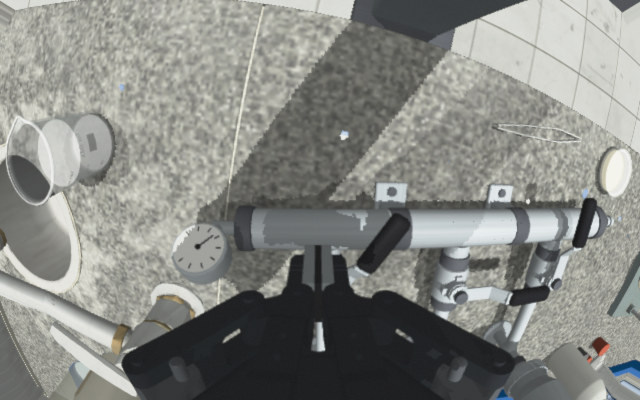

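The middle lever now lies square across its pipe (528,296) and the left one is in line (585,222). The right lever (385,243) has the fingers on its right. I descend and push the same way.

{"api": "jog_arm", "payload": {"gripper": [0,0,0,0,0,0,0,0], "delta_pos": [[0,0,0.02],[0,0,0.02],[0,0,0.02],[0,0,0],[-0.004,0.007,0],[-0.004,0.008,0],[-0.004,0.008,0],[0,0,0]], "turn": [0,0,0,0,0,0,0,0]}}

```text
time: 18.4
position: [502.3, -181.6, 88.6]
tool_rot: [[-0.976, -0.22, 0.002], [-0.22, 0.976, 0.0], [-0.002, -0.0, -1.0]]
force: [0.2, -0.8, 0.2]
finger_gap: 0.002
grasp_force: 0.0
```

{"api": "jog_arm", "payload": {"gripper": [0,0,0,0,0,0,0,0], "delta_pos": [[-0.0025,0.007,0],[-0.0025,0.007,0],[-0.0025,0.006,0],[-0.004,0.005,0],[-0.005,0.005,0],[-0.005,0.005,0],[-0.003,0.003,0],[0,0,0]], "turn": [0,0,0,0,0,0,0,0]}}

```text
time: 19.07
position: [516.6, -139.9, 86.9]
tool_rot: [[-0.976, -0.218, -0.001], [-0.218, 0.976, 0.001], [0.001, 0.001, -1.0]]
force: [-0.6, -0.7, -0.4]
finger_gap: -0.002
grasp_force: 0.4
```

{"api": "jog_arm", "payload": {"gripper": [0,0,0,0,0,0,0,0], "delta_pos": [[-0.003,0.002,0],[-0.003,0.002,0],[-0.003,0.002,0],[-0.003,0.001,0],[-0.002,0,0],[0,0,0],[0,0,0],[0,0,0]], "turn": [0,0,0,0,0,0,0,0]}}

```text
time: 19.73
position: [528.6, -130.8, 87.2]
tool_rot: [[-0.976, -0.217, -0.0], [-0.217, 0.976, 0.001], [-0.0, 0.001, -1.0]]
force: [-1.3, -0.4, -1.2]
finger_gap: 0.001
grasp_force: 0.9
```

{"api": "jog_arm", "payload": {"gripper": [0,0,0,0,0,0,0,0], "delta_pos": [[-0.002,0,0],[-0.002,0,0],[-0.001,0,0],[-0.001,0,0],[-0.001,0,0],[0,0,0],[0,0,0],[0,0,0]], "turn": [0,0,0,0,0,0,0,0]}}

```text
time: 20.4
position: [535.4, -129.9, 87.3]
tool_rot: [[-0.976, -0.216, 0.0], [-0.216, 0.976, 0.0], [-0.0, 0.0, -1.0]]
force: [-3.1, 2.1, -0.5]
finger_gap: 0.0
grasp_force: 1.6
```

{"api": "jog_arm", "payload": {"gripper": [0,0,0,0,0,0,0,0], "delta_pos": [[-0.001,0,0],[-0.001,0,0],[-0.001,0,0],[0,0,0],[0,0,0],[0,0,0],[0,0,0],[0,0,0]], "turn": [0,0,0,0,0,0,0,0]}}

```text
time: 21.07
position: [538.3, -129.4, 87.4]
tool_rot: [[-0.976, -0.216, 0.0], [-0.216, 0.976, 0.0], [-0.0, 0.0, -1.0]]
force: [-5.1, 1.4, -0.5]
finger_gap: 0.0
grasp_force: 1.7
```

{"api": "jog_arm", "payload": {"gripper": [0,0,0,0,0,0,0,0], "delta_pos": [[-0.001,0,0],[-0.001,0,0],[0,0,0],[0,0,0],[0,0,0],[0,0,0],[0,0,0],[0,0,0]], "turn": [0,0,0,0,0,0,0,0]}}

```text
time: 21.73
position: [538.9, -129.2, 87.3]
tool_rot: [[-0.976, -0.216, -0.003], [-0.216, 0.976, 0.0], [0.003, 0.001, -1.0]]
force: [-7.2, 1.8, 3.4]
finger_gap: -0.002
grasp_force: 3.7
```

{"api": "jog_arm", "payload": {"gripper": [0,0,0,0,0,0,0,0], "delta_pos": [[-0.001,0,0],[-0.001,0,0],[-0.001,0,0],[0,0,0],[0,0,0],[0,0,0],[0,0,0],[0,0,0]], "turn": [0,0,0,0,0,0,0,0]}}

```text
time: 22.4
position: [539.1, -129.2, 87.1]
tool_rot: [[-0.977, -0.215, -0.009], [-0.215, 0.977, 0.001], [0.008, 0.003, -1.0]]
force: [-14.9, 1.0, 10.0]
finger_gap: 0.0
grasp_force: 7.4
```

{"api": "jog_arm", "payload": {"gripper": [0,0,0,0,0,0,0,0], "delta_pos": [[0.01,0,0],[0.015,0,0],[0,0,-0.03],[0,0,-0.03],[0,0,-0.03],[0,0,-0.03],[0,0,-0.02],[0,0,0]], "turn": [0,0,0,0,0,0,0,0]}}

```text
time: 23.07
position: [523.1, -135.3, 233.4]
tool_rot: [[-0.976, -0.215, 0.014], [-0.215, 0.977, -0.001], [-0.013, -0.004, -1.0]]
force: [0.4, -0.9, -0.2]
finger_gap: 0.003
grasp_force: 0.0
```

```bash
python3 - <<'E'
from bench import arm, vision
import cv2,numpy as np
w=vision.grab_frame("wrist")["pixels"][150:400,200:640]; b=vision.grab_frame("top")["pixels"][135:270,240:400]
b=cv2.resize(b,None,fx=3,fy=3,interpolation=cv2.INTER_CUBIC)
w=cv2.resize(w,(int(440*405/250),405)); o=np.hstack([w,b]); k=800/o.shape[1]
cv2.imwrite("pics/e.png",cv2.resize(o,None,fx=k,fy=k,interpolation=cv2.INTER_AREA)); print(arm.sense()["position"])
E
```

```text
[ 520.42749923 -134.40891693  228.79430677]
```

View pics/e.png

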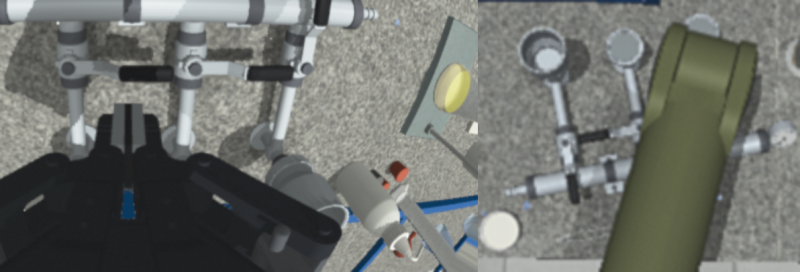

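The right and middle levers lie square across their pipes, the left one is in line with its pipe, the funnel is unmoved, and the arm is clear.

```bash
python3 -c "
from bench import ticket
print(ticket.finish_job())"
```

```text
the job is handed in; nothing more can be done
None
```

I handed the job in at about 23 s: the left valve, where the funnel stands, is open, and the middle and right valves are shut, each pushed to its stop with no more than about 18 N; the funnel was not touched and nothing else was moved.

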